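# Tin through the sprung flap of the recycling caddy

## Robot

A 6-joint arm with a two-finger parallel gripper is mounted at the origin on a cart in front of the work surface, level with it; the furniture and walls round the work are solid. World frame = base frame: x ahead of the robot, y to its left, z up, the work surface at z = 0. Lengths are in mm, angles in rad, forces in N, time in s.
With the tool pointing down it reaches from about 325 to 775 mm from the base axis. Payload 9.3 kg.
Tool frame: the origin (TCP) lies between the finger pads; the fingertips stand 17 mm ahead of it and the grasp point (between the pads) lies 2 mm behind it; y points along the fingers, z is the direction in which the jaws open and shut, and the axes are right-handed (so a half turn about y gives the same grasp; the last joint's range is limited). The gripper opens to 85 mm and grips with 20 to 120 N. Pads are 22 mm wide; open, the fingers measure 114 mm over their backs; the gripper's body (76 mm by 85 mm) begins 54 mm behind the grasp point. The pads swing forward as they close: fully open they stand 13 mm farther back than shut.
Start: joints at [-1.265, 0.259, 0.021, 1.334, 0, 1.418], TCP at [243.573, -493.122, 248.279] pointing down, gripper open.
Joint ranges: [-3.04, 3.04], [-0.91, 1.82], [-1.04, 1.36], [-1.92, 1.95], [-1.52, 1.45], [-3.14, 3.14]. Speed limits (rad/s): [2.22, 2.22, 2.79, 3.14, 3.14, 3.14].

## Interface

Orientations are given as [roll, pitch, yaw] about the fixed x, y, z axes, in that order (R = Rz(yaw) Ry(pitch) Rx(roll)).
In Python, from station import get_state, camera, calibration, job_done gives the robot as it stands.
- The arm moves only by the shell command python3 -m handwheel 'ROWS'. ROWS is a JSON object of lists of equal length, an entry for each row: "claw": the opening, from 0 (shut) to 1 (fully open); "delta_pos": the shift along the tool's x, y, z in mm, a list of three; "delta_rot": the turn, a rotation vector about the tool's x, y, z in rad, a list of three. A call has 1 to 8 rows; each row is the pose to reach, as a shift and turn from the pose measured when the call began, along the tool's axes at that moment; what a row does not reach only later rows make up. A row lasts 1/12 s, in which the tool goes at most 41.7 mm and 7.16 degrees, less where a joint would pass 70% of its speed; a pose out of reach is approached as far as the arm can. A call with a gripper value outside its range is refused whole. The fingers move at their own pace and stop on an object; the grip force is fixed at half the most. Time passes only in rows, so rows that repeat a pose let the fingers close. It gives the time, the measured TCP pose, the force and the opening at its end, in the units of the state.
- get_state(): the state, without advancing time (a new reading comes with each control period).
- camera(name): name is "scene" or "top"; returns the picture (480x640x3 uint8, red, green, blue); there is no depth.
- calibration(name): a dict with "camera_matrix" (3x3 intrinsics, pixels), "xyz" and "rotation" of the camera in the world. Camera axes: x right, y down, z forward; pixel columns grow to the right and rows downward; lengths in mm; the calibration is good to about 2 mm. A picture is of the moment at which its call begins. calibration takes no time and is no camera call.
- job_done(): hands the job in, once; it reports no verdict.
The state is a dict: "time": time; "joint_pos": joint angles; "qvel": joint speeds; "effort": joint torques, N m; "position": TCP position; "eef_rot": TCP orientation; "force": force on the tool from outside, world axes, zero at the start; "wrist_torque": the same for the moment, N m; "grip_width": opening from 0.0 (shut) to 1.0 (fully open).
Only numpy, scipy, OpenCV 4.12 (cv2) and the standard library are available. Lean on these libraries where they do the work, as an engineer would, in place of code of your own. Each camera call takes 0.05 s, during which the arm holds its last target.

## Task

Push the small food tin into the recycling caddy without picking it up: with one finger press down the sprung flap's tongue beside the ledge and keep the flap well open, and with the other finger of the same hand push the tin along the ledge and over its edge, so that it drops in. Never slide the tin onto the closed flap. Then take the hand away and let the flap spring shut over the tin; leave the peg on the lid and the other things around as they are.

Things in the scene. Friction and masses are not known exactly. Their poses are not given: they have to be found in the camera images.
- caddy: Grey plastic box, white lid, fixed. Origin at worktop height below the ledge's far edge; own x is the push direction (roughly away from the robot), y left of it, z up (all mm below in this frame). Box spans x -150 to 132, y -112 to 118; lid top z 170, inner floor z 8. The inside also reaches under the ledge and under the lid's left strip
- ledge_edge (a point): Middle of the far edge of the ledge, on top (caddy x 0, y 12, z 170). The ledge is the flat lid at x -150 to 0 between two guide rails 12 mm high (inner faces at y -31 and y 55, 5 mm thick). Past the edge lies the opening x 0 to 120, y -95 to 70, covered by the flap. Right of the ledge, at y -95 to -41, lies the flap's tongue
- flap (a joint): Flap angle, rad: 0 shut, flush with the lid; 1.0 stop. Smooth L-shaped aluminium plate, 3 mm thick, hinged on its right edge (axis along caddy x at y -95, z 168); its left side swings down into the box. Broad part x 2 to 118, y -94 to 68; tongue x -138 to 2, y -94 to -44. Spring shuts it: 0.15 N m, plus 0.12 N m per rad. 0.5 rad or more lets the tin through
- paddle (a point): Point on top of the flap's tongue, 30 mm left of the hinge (caddy x -60, y -65, z 170 when shut); moves with the flap. Pressing here takes 5 to 8 N; a fingertip 32 mm from the hinge and 20 mm below the lid top opens the flap about 0.5 rad. The angle stays the same while a finger held down slides along x
- tin: Light, small round food tin with a paper label, 75 mm across, 58 mm high, standing on the ledge between the rails; origin at the centre of its underside. It slides easily on the smooth lid and flap (friction about 0.3), tips once its middle is past the ledge's edge, and falls in for sure once it is wholly past it
- peg: pink plastic clothes peg 15 x 72 x 12 mm, lying on the left-hand strip of the caddy's lid; leave it alone; origin at the centre of its underside
- orange_mug: orange mug 81 mm across, 101 mm high, on the worktop; leave it alone. (Behind it, over the back left of the worktop, a wall shelf hangs 500 mm up: x beyond 0.63 m, y above 0 in the room; keep the arm clear of it); origin at the centre of its underside
- timer: cream egg timer 66 mm across, 65 mm high, on the worktop; leave it alone; origin at the centre of its underside
- tape: roll of tape 103 mm across, 25 mm high, on the worktop; leave it alone; origin at the centre of its underside
- scissors: scissors 87 x 199 x 9 mm, on the worktop; leave it alone; origin at the centre of its underside
- keys: bunch of keys 84 x 118 x 8 mm, on the worktop; leave it alone; origin at the centre of its underside
- screwdriver: screwdriver with orange handle 29 x 198 x 30 mm, on the worktop; leave it alone; origin at the centre of its underside
Not all that is in view belongs to the job. What is shaped like the tin but blue or turquoise is not meant.

How it is judged (in metres and radians):
On the way, in this order (a step that is already met when the one before it is completed fails the run):
1. a finger holds the flap open (more than 0.4 rad) while the tin still stands on the ledge (value of joint flap above 0.4 rad and contact force between the fingers and flap above 0.5 N and x of tin in the frame of caddy below -0.01 m and z of tin in the frame of caddy above 0.16 m), for 0.2 s.
2. the tin is pushed over the edge and tips in while a finger holds the flap open (more than 0.3 rad) (value of joint flap above 0.3 rad and contact force between the fingers and flap above 0.3 N and x of tin in the frame of caddy above 0 m and z of tin in the frame of caddy below 0.155 m).
3. the tin lies inside the caddy and the flap has sprung shut (x of tin in the frame of caddy between -0.15 and 0.132 m and y of tin in the frame of caddy between -0.112 and 0.118 m and z of tin in the frame of caddy below 0.105 m and value of joint flap below 0.05 rad), for 0.2 s.
At the end, for the whole second after the job is handed in: The tin is at rest inside the caddy (its origin within the walls and at least 65 mm below the lid's top) and the flap is shut to within 0.05 rad (all of step 3 and linear speed of tin below 0.02 m/s); the robot touches nothing.
It fails at once if the tin is lifted (its underside more than 30 mm above the ledge) (z of tin in the frame of caddy above 0.2 m).
It fails at once if the tin is slid onto the shut flap (middle more than 15 mm past the edge, still at ledge height, flap under 0.2 rad) (x of tin in the frame of caddy above 0.015 m and z of tin in the frame of caddy above 0.155 m and value of joint flap below 0.2 rad).
It fails at once if another thing is disturbed (moved more than 25 mm) (distance of any of peg, orange_mug, timer, tape, scissors, keys, screwdriver from where it was at the start of the episode above 0.025 m).
It also fails if it takes over 43 s, if anything falls off the work surface, if the arm or the gripper's body presses on something with over 40 N, if the wrist force passes 120 N, or if a joint passes its speed limit or range.

## Working session

There is one attempt and no reset: what is moved stays moved. The work goes in short steps, Python scripts to look and compute and a shell command to move; the robot and the scene stay as the last step left them, time stands still between calls to the robot, and variables do not carry over. Pictures are saved under pics/ and viewed, and the job is handed in when it is done.

```bash
mkdir -p pics; ls; python3 - <<'E'
from station import *
import cv2
for n in ("scene","top"):
    cv2.imwrite(f"pics/{n}0.png",camera(n)[:,:,::-1]); print(n,calibration(n))
print(get_state())
E
```

```text
pics
scene {'camera_matrix': array([[468.36914572,   0.        , 315.5137312 ],
       [  0.        , 468.36914572, 247.94705915],
       [  0.        ,   0.        ,   1.        ]]), 'xyz': array([-226.78032765,  760.59029871,  964.64310127]), 'rotation': array([-2.24507483e+00,  2.18802038e-03, -2.38531617e+00])}
top {'camera_matrix': array([[578.57071755,   0.        , 318.48103628],
       [  0.        , 578.57071755, 238.78406068],
       [  0.        ,   0.        ,   1.        ]]), 'xyz': array([ 352.87441233,   -6.57996056, 1519.95106015]), 'rotation': array([-3.04418147,  0.01888789, -1.58123667])}
{'time': 0.1, 'joint_pos': array([-1.26460446e+00,  2.59121356e-01,  2.08377590e-02,  1.33369276e+00,
       -3.08127362e-05,  1.41822708e+00]), 'qvel': array([ 0.00034961, -0.0002183 ,  0.00123038,  0.00013814,  0.00037646,
       -0.00014545]), 'effort': array([ 3.88960296e-03, -5.56695557e+01,  3.45071483e+01,  1.15491651e-02,
       -1.82496215e-04, -3.69545887e-06]), 'position': array([ 243.49333327, -492.90616387,  247.73454874]), 'eef_rot': array([-1.57196734e+00,  1.48884256e-04, -2.68283161e+00]), 'force': array([-0.40741552, -0.59427044,  0.51773664]), 'wrist_torque': array([-0.00235859, -0.02929313,  0.01814511]), 'grip_width': 0.9971128811316112}
```

View pics/scene0.png

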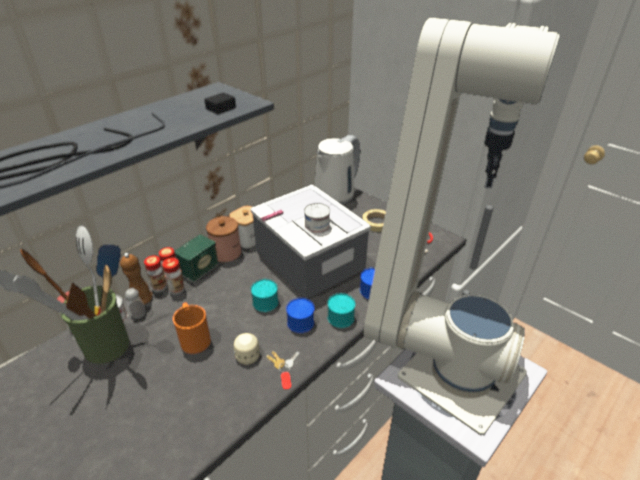

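View pics/top0.png

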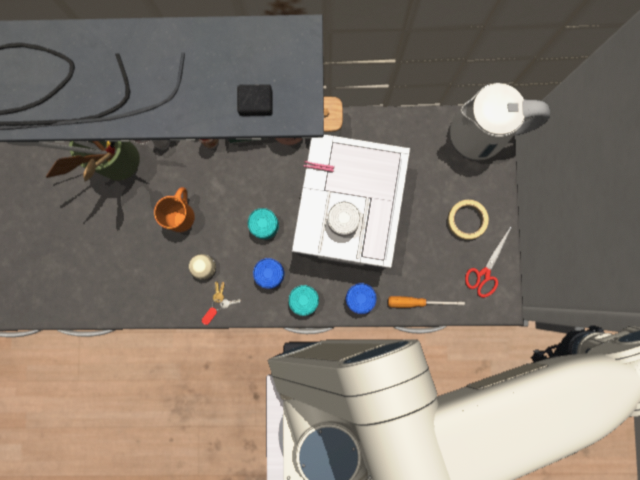

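```bash
cat > h.py <<'E'
import numpy as np
from scipy.spatial.transform import Rotation as R
from station import *
def ray(n,u,v):
    c=calibration(n);K=np.array(c["camera_matrix"])
    d=R.from_euler("xyz",c["rotation"]).as_matrix()@np.linalg.solve(K,[u,v,1.]);return np.array(c["xyz"]),d
def onz(n,u,v,z):
    o,d=ray(n,u,v);return o+d*(z-o[2])/d[2]
def proj(n,P):
    c=calibration(n);p=np.array(c["camera_matrix"])@R.from_euler("xyz",c["rotation"]).as_matrix().T@(np.array(P)-c["xyz"]);return p[:2]/p[2]
E
python3 - <<'E'
import cv2
im=cv2.imread("pics/top0.png")[120:285,280:425]
cv2.imwrite("pics/top0c.png",cv2.resize(im,None,fx=3.6,fy=3.6,interpolation=cv2.INTER_CUBIC))
im=cv2.imread("pics/scene0.png")[175:305,240:380]
cv2.imwrite("pics/scene0c.png",cv2.resize(im,None,fx=4.5,fy=4.5,interpolation=cv2.INTER_CUBIC))
E
```

```text
(no output)
```

View pics/top0c.png

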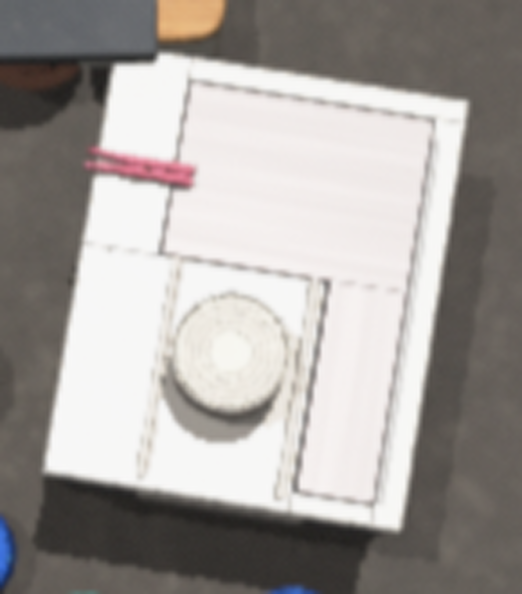

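View pics/scene0c.png

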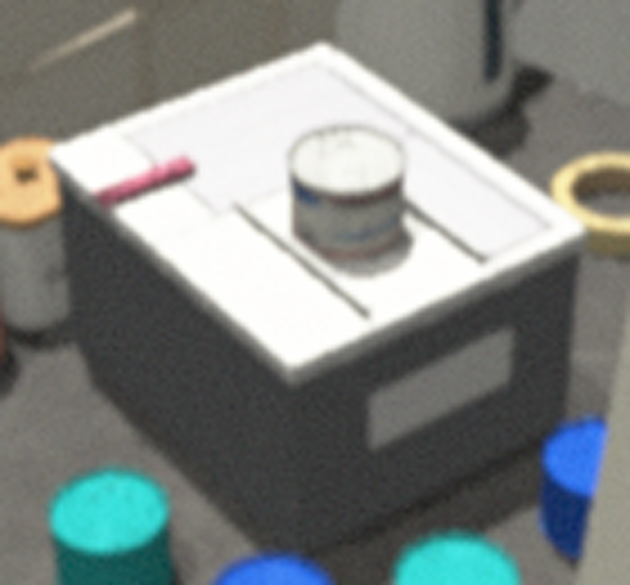

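```bash
cat >> h.py <<'E'
def fit(A,B): # A local -> B world, 2D rigid
    A=np.array(A,float);B=np.array(B,float);a=A-A.mean(0);b=B-B.mean(0)
    th=np.arctan2((a[:,0]*b[:,1]-a[:,1]*b[:,0]).sum(),(a*b).sum())
    M=np.array([[np.cos(th),-np.sin(th)],[np.sin(th),np.cos(th)]]);t=B.mean(0)-M@A.mean(0)
    return th,t,np.linalg.norm(A@M.T+t-B,axis=1)
E
python3 - <<'E'
from h import *
px=np.array([(45,473),(402,530),(468,100),(186,81),(434,121),(161,253),(293,491),(375,503),(329,281),(406,289),(309,275)])/3.6+[280,120]-.36
loc=[(-150,118),(-150,-112),(132,-112),(120,70),(120,-95),(0,70),(-140,-41),(-140,-95),(0,-41),(0,-95),(0,-31)]
W=[onz("top",*p,170)[:2] for p in px]
th,t,r=fit(loc,W);print(th,t,r.round(1))
M=R.from_euler("z",th).as_matrix()[:2,:2]
# scene corners
px=np.array([(293,380),(583,235),(322,45),(50,150)])/4.5+[240,175]-.4
W2=[onz("scene",*p,170)[:2] for p in px]
for w,l in zip(W2,[(-150,118),(-150,-112),(132,-112),(132,118)]): print(w,M@l+t)
# tin: top rim center
p=np.array([231,352])/3.6+[280,120]-.36
for n,p in (("top",p),("scene",np.array([347,160])/4.5+[240,175]-.4)):
    w=onz(n,*p,228);print("tin",w,M.T@(w[:2]-t))
s=get_state();T=R.from_euler("xyz",s["eef_rot"]).as_matrix();print(T)
E
```

```text
-0.17079858379500187 [587.66353019 -65.09415748] [4.1 3.8 3.7 2.1 3.2 2.  0.7 1.6 1.9 3.6 2.9]
[445.35482002  92.20661454] [459.90251355  76.68427045]
[ 410.97966446 -137.94298024] [ 420.80955913 -149.96907921]
[ 694.90929395 -193.09903889] [ 698.7062748  -197.90044072]
[734.52165002  31.63197887] [737.79922923  28.75290894]
tin [527.00139882 -40.99485924 228.        ] [-63.87560018  13.43793363]
tin [520.80566877 -34.39713356 228.        ] [-71.10258957  18.88657377]
[[-8.96601832e-01 -3.85076630e-04  4.42837449e-01]
 [-4.42837592e-01  1.11585957e-03 -8.96601150e-01]
 [-1.48884255e-04 -9.99999303e-01 -1.17100814e-03]]
```

```bash
python3 - <<'E'
import cv2
from h import *
th=-0.1708;t=np.array([587.7,-65.1]);M=R.from_euler("z",th).as_matrix()[:2,:2]
L=[[(-150,118),(-150,-112),(132,-112),(132,118)],[(0,70),(120,70),(120,-95),(0,-95)],[(-140,-41),(-140,-95),(0,-95),(0,-41)]]
for n,(x0,y0,x1,y1),f in (("top",(280,120,425,285),3.6),("scene",(245,180,375,285),6)):
    im=cv2.imread(f"pics/{n}0.png")[y0:y1,x0:x1]
    im=cv2.resize(im,None,fx=f,fy=f,interpolation=cv2.INTER_CUBIC)
    for l in L:
        q=[((proj(n,[*(M@p+t),170])-[x0-.5,y0-.5])*f-.5) for p in l]
        cv2.polylines(im,[np.int32(np.round(q))],True,(0,200,0),1)
    cv2.imwrite(f"pics/{n}ov.png",im)
E
```

```text
(no output)
```

View pics/topov.png

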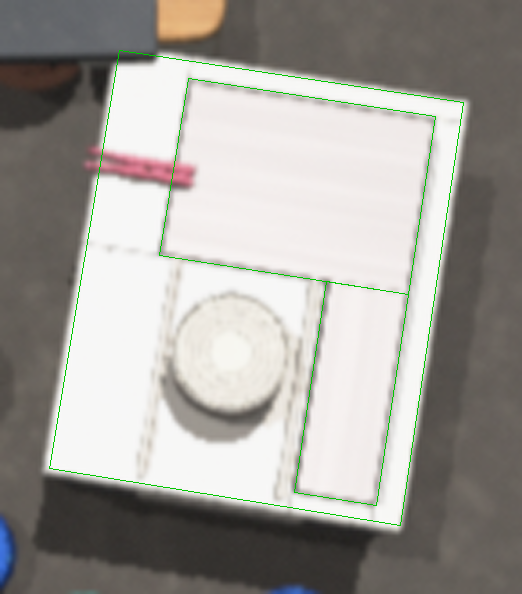

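View pics/sceneov.png

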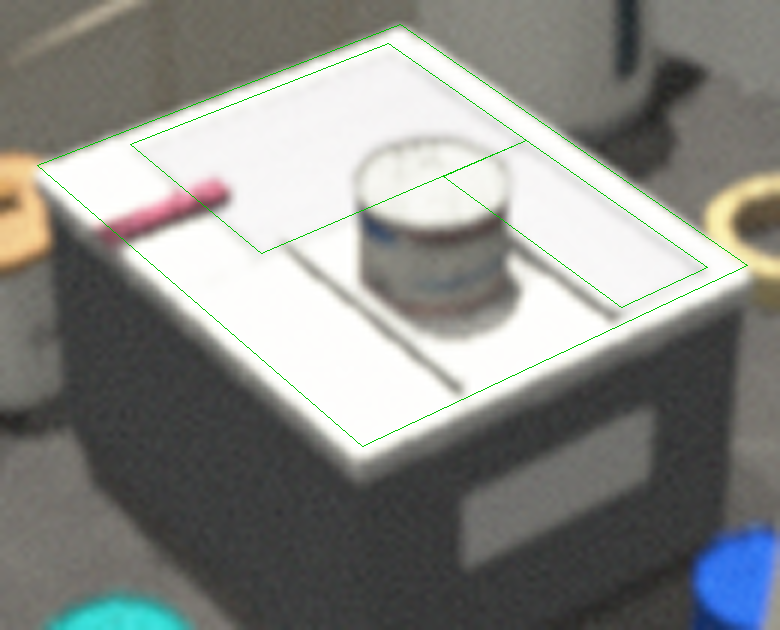

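```bash
cat >> h.py <<'E'
th=-0.1708;t=np.array([587.7,-65.1]);M=R.from_euler("z",th).as_matrix()[:2,:2]
def delta(pos,rpy):
    s=get_state();T=R.from_euler("xyz",s["eef_rot"]);G=R.from_euler("xyz",rpy)
    print("pos",s["position"].round(1),"rpy",s["eef_rot"].round(3),"F",s["force"].round(1),"grip",round(s["grip_width"],2),"t",s["time"])
    print("dpos",T.inv().apply(np.array(pos)-s["position"]).round(1),"drot",(T.inv()*G).as_rotvec().round(3))
def cad(p): return M.T@(np.array(p)[:2]-t)
E
python3 - <<'E'
from h import *
a=.42
mid=M@[-122.5,-26]+t; print("mid",mid)
delta([mid[0],mid[1]-30,330],[-np.pi/2,0,0])
p=np.array([431,186])/6+[245,180]-.42
w=onz("scene",*p,228);print(cad(w))
E
```

```text
mid [462.56324473 -69.90025832]
pos [ 243.5 -492.9  247.7] rpy [-1.572  0.    -2.683] F [-0.4 -0.6  0.5] grip 1.0 t 0.1
dpos [-370.5  -81.9 -255.5] drot [ 0.000e+00 -2.683e+00 -2.000e-03]
[-72.32733552  20.82437774]
```

```bash
python3 -m handwheel '{"claw":[0.8,0.8,0.8,0.8,0.8,0.8,0.8,0.8],"delta_pos":[[0,-20,0],[0,-40,0],[-20,-60,-15],[-45,-82,-30],[-70,-82,-45],[-95,-82,-62],[-120,-82,-80],[-140,-82,-95]],"delta_rot":[[0,-0.11,0],[0,-0.22,0],[0,-0.33,0],[0,-0.44,0],[0,-0.55,0],[0,-0.66,0],[0,-0.77,0],[0,-0.88,0]]}'; python3 - <<'E'
from h import *
delta([462,-100,330],[-np.pi/2,0,0])
E
```

```text
time: 0.77
position: [327.6, -344.0, 329.8]
eef_rot: [-1.572, 0.002, -1.797]
force: [-0.3, -0.4, -0.5]
grip_width: 0.802
pos [ 327.6 -344.   329.8] rpy [-1.572  0.002 -1.797] F [-0.3 -0.4 -0.5] grip 0.8 t 0.7667
dpos [-2.68e+02  1.00e-01  7.63e+01] drot [-1.000e-03 -1.797e+00 -2.000e-03]
```

```bash
python3 -m handwheel '{"claw":[0.8,0.8,0.8,0.8,0.8,0.8,0.8,0.8],"delta_pos":[[-20,0,6],[-40,0,12],[-60,0,18],[-80,0,24],[-100,0,30],[-120,0,36],[-140,0,40],[-150,0,43]],"delta_rot":[[0,-0.11,0],[0,-0.22,0],[0,-0.33,0],[0,-0.44,0],[0,-0.55,0],[0,-0.66,0],[0,-0.77,0],[0,-0.88,0]]}'; python3 - <<'E'
from h import *
delta([462,-100,330],[-np.pi/2,0,0])
E
```

```text
time: 1.43
position: [403.5, -205.7, 329.9]
eef_rot: [-1.57, 0.002, -0.911]
force: [0.2, -0.9, -0.4]
grip_width: 0.805
pos [ 403.5 -205.7  329.9] rpy [-1.57   0.002 -0.911] F [ 0.2 -0.9 -0.4] grip 0.8 t 1.4333
dpos [-4.76e+01  1.00e-01  1.11e+02] drot [-0.002 -0.911 -0.002]
```

```bash
python3 -m handwheel '{"claw":[0.8,0.8,0.8,0.8,0.8,0.8,0.8,0.8],"delta_pos":[[-6,0,14],[-12,0,28],[-18,0,42],[-24,0,56],[-30,0,70],[-36,0,84],[-42,0,98],[-47.6,0,111]],"delta_rot":[[0,-0.115,0],[0,-0.23,0],[0,-0.345,0],[0,-0.46,0],[0,-0.575,0],[0,-0.69,0],[0,-0.8,0],[0,-0.911,0]]}'; python3 - <<'E'
from h import *
a=.42
delta([462,-100,330],[-np.pi/2+a,0,0])
E
```

```text
time: 2.1
position: [462.2, -99.1, 329.8]
eef_rot: [-1.568, 0.001, 0.006]
force: [-0.3, 0.2, 0.5]
grip_width: 0.801
pos [462.2 -99.1 329.8] rpy [-1.568e+00  1.000e-03  6.000e-03] F [-0.3  0.2  0.5] grip 0.8 t 2.1
dpos [-0.2 -0.2 -0.9] drot [ 0.417  0.006 -0.002]
```

```bash
python3 -m handwheel '{"claw":[0.8,0.8,0.8,0.8,0.8,0.8],"delta_pos":[[0,10,5],[0,25,10],[0,45,15],[0,65,22],[0,80,22],[0,80,22]],"delta_rot":[[0.1,0,0],[0.2,0,0],[0.3,0,0],[0.417,0.006,-0.002],[0.417,0.006,-0.002],[0.417,0.006,-0.002]]}'; python3 - <<'E'
from h import *
import cv2
delta([462.6,-76.8,215],[-np.pi/2+.42,0,0])
for n,(x0,y0,x1,y1) in (("top",(280,120,425,285)),("scene",(245,130,375,285))):
    im=camera(n)[y0:y1,x0:x1,::-1]
    cv2.imwrite(f"pics/{n}1.png",cv2.resize(im,None,fx=3.6,fy=3.6,interpolation=cv2.INTER_CUBIC))
E
```

```text
time: 2.6
position: [461.0, -77.3, 246.5]
eef_rot: [-1.148, 0.006, -0.002]
force: [0.4, -0.5, -0.5]
grip_width: 0.797
pos [461.  -77.3 246.5] rpy [-1.148  0.006 -0.002] F [ 0.4 -0.5 -0.5] grip 0.8 t 2.6
dpos [  1.8  28.9 -12.4] drot [-0.003 -0.004 -0.005]
```

View pics/top1.png

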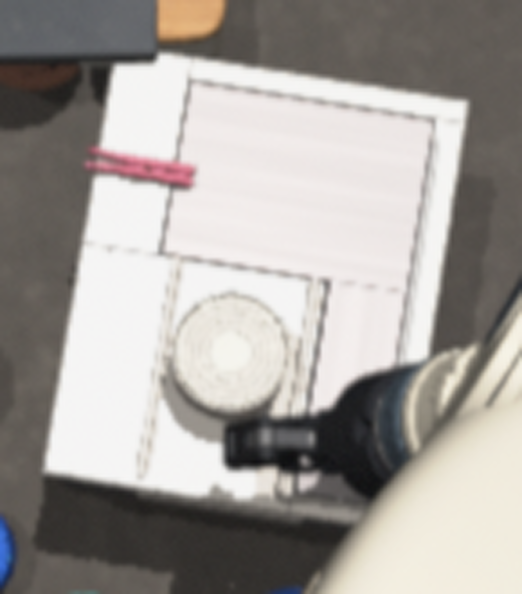

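View pics/scene1.png

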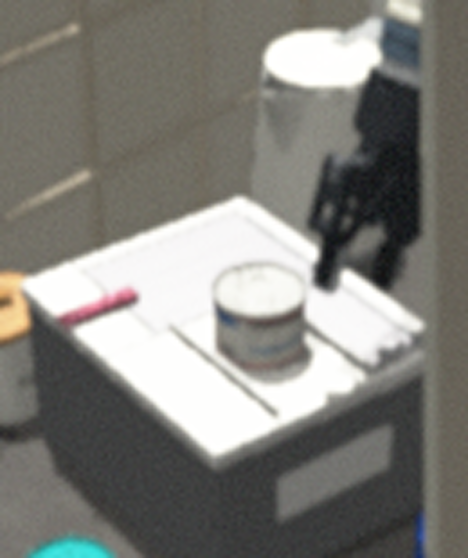

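```bash
python3 - <<'E'
from h import *
s=get_state();T=R.from_euler("xyz",s["eef_rot"]).as_matrix()
for d in (4,10,17):
  for z in (34,49,-34,-49):
    for x in (-11,11):
      P=s["position"]+T@[x,d,z]
      print(d,z,x,P.round(0),cad(P).round(0),((proj("top",P)-[280,120])*3.6).round(0),((proj("scene",P)-[245,130])*3.6).round(0))
E
```

```text
4 34 -11 [451. -44. 260.] [-138.   -3.] [238. 468.] [335. 283.]
4 34 11 [473. -44. 260.] [-117.    1.] [238. 432.] [313. 272.]
4 49 -11 [451. -31. 266.] [-141.   11.] [216. 467.] [323. 284.]
4 49 11 [473. -31. 266.] [-119.   14.] [216. 431.] [301. 273.]
4 -34 -11 [ 451. -106.  232.] [-128.  -64.] [338. 470.] [387. 280.]
4 -34 11 [ 473. -107.  232.] [-106.  -60.] [337. 435.] [365. 270.]
4 -49 -11 [ 451. -120.  226.] [-126.  -78.] [359. 471.] [398. 280.]
4 -49 11 [ 473. -120.  226.] [-104.  -74.] [358. 436.] [376. 269.]
10 34 -11 [451. -42. 255.] [-139.   -0.] [234. 469.] [333. 291.]
10 34 11 [473. -42. 255.] [-117.    3.] [234. 433.] [311. 280.]
10 49 -11 [451. -28. 261.] [-141.   13.] [212. 468.] [321. 291.]
10 49 11 [473. -28. 261.] [-119.   17.] [211. 432.] [299. 280.]
10 -34 -11 [ 451. -104.  227.] [-128.  -62.] [333. 471.] [385. 288.]
10 -34 11 [ 473. -104.  227.] [-107.  -58.] [332. 436.] [363. 277.]
10 -49 -11 [ 451. -118.  221.] [-126.  -75.] [354. 472.] [396. 287.]
10 -49 11 [ 473. -118.  221.] [-104.  -71.] [354. 437.] [374. 276.]
17 34 -11 [451. -39. 248.] [-139.    2.] [229. 470.] [330. 299.]
17 34 11 [473. -39. 248.] [-118.    6.] [229. 434.] [309. 288.]
17 49 -11 [451. -25. 254.] [-142.   16.] [207. 469.] [318. 300.]
17 49 11 [473. -25. 254.] [-120.   20.] [207. 433.] [296. 289.]
17 -34 -11 [ 451. -101.  221.] [-129.  -59.] [328. 472.] [382. 296.]
17 -34 11 [ 473. -101.  221.] [-107.  -55.] [327. 437.] [361. 285.]
17 -49 -11 [ 451. -115.  214.] [-126.  -72.] [349. 472.] [393. 295.]
17 -49 11 [ 473. -115.  214.] [-105.  -69.] [348. 438.] [371. 284.]
```

```bash
python3 -m handwheel '{"claw":[0.9,0.9,0.9,0.9,0.9,0.9],"delta_pos":[[1,10,-2],[2,20,-6],[2,30,-10],[2,39.5,-14.5],[2,39.5,-14.5],[2,39.5,-14.5]],"delta_rot":[[0,0,0],[0,0,0],[0,0,0],[0,0,0],[0,0,0],[0,0,0]]}'; python3 - <<'E'
from h import *
import cv2
delta([463,-74,184],[-np.pi/2+.42,0,0])
for n,(x0,y0,x1,y1) in (("top",(280,120,425,285)),("scene",(245,130,375,285))):
    im=camera(n)[y0:y1,x0:x1,::-1]
    cv2.imwrite(f"pics/{n}2.png",cv2.resize(im,None,fx=3.6,fy=3.6,interpolation=cv2.INTER_CUBIC))
E
```

```text
time: 3.2
position: [464.1, -74.0, 209.2]
eef_rot: [-1.152, 0.0, 0.0]
force: [1.6, 0.0, -0.4]
grip_width: 0.898
pos [464.1 -74.  209.2] rpy [-1.152  0.     0.   ] F [ 1.6  0.  -0.4] grip 0.9 t 3.2
dpos [ -1.1  23.  -10.3] drot [ 0.002  0.    -0.   ]
```

View pics/top2.png

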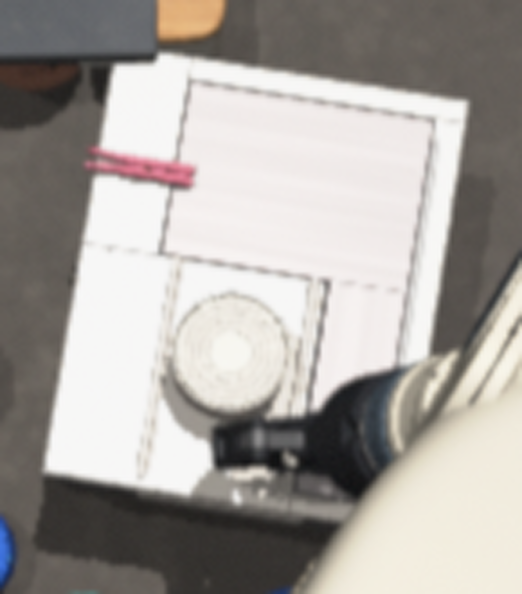

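View pics/scene2.png

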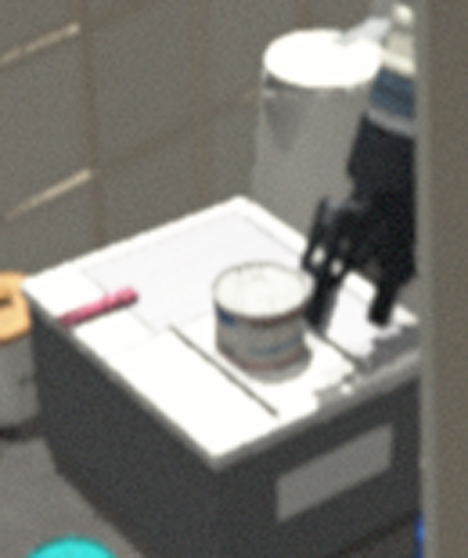

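```bash
python3 -m handwheel '{"claw":[0.9,0.9,0.9,0.9,0.9,0.9],"delta_pos":[[-3,4,-2],[-3,9,-4],[-3,14,-6],[-3,18,-8],[-3,23,-10],[-3,23,-10]],"delta_rot":[[0,0,0],[0,0,0],[0,0,0],[0,0,0],[0,0,0],[0,0,0]]}'; python3 -m handwheel '{"claw":[0.9,0.9,0.9],"delta_pos":[[0,3,-1.5],[0,6,-3],[0,6,-3]],"delta_rot":[[0,0,0],[0,0,0],[0,0,0]]}'
```

```text
time: 3.8
position: [461.3, -73.9, 183.6]
eef_rot: [-1.152, -0.0, -0.0]
force: [1.3, 0.8, 5.5]
grip_width: 0.901
time: 4.05
position: [461.6, -73.9, 177.1]
eef_rot: [-1.151, -0.001, -0.0]
force: [2.0, 2.2, 9.1]
grip_width: 0.901
```

```bash
cat > snap.py <<'E'
import sys,cv2
from h import *
k=sys.argv[1]
s=get_state();print(s["position"].round(1),s["force"].round(1),s["time"])
ims=[cv2.resize(camera(n)[y0:y1,x0:x1,::-1],(400,int(400*(y1-y0)/(x1-x0))),interpolation=cv2.INTER_CUBIC) for n,(x0,y0,x1,y1) in (("top",(285,120,415,285)),("scene",(245,145,375,305)))]
h=min(i.shape[0] for i in ims)
cv2.imwrite(f"pics/s{k}.png",np.hstack([i[:h] for i in ims]))
E
python3 snap.py 3
```

```text
[461.6 -73.9 177.1] [2.  2.2 9.1] 4.05
```

View pics/s3.png

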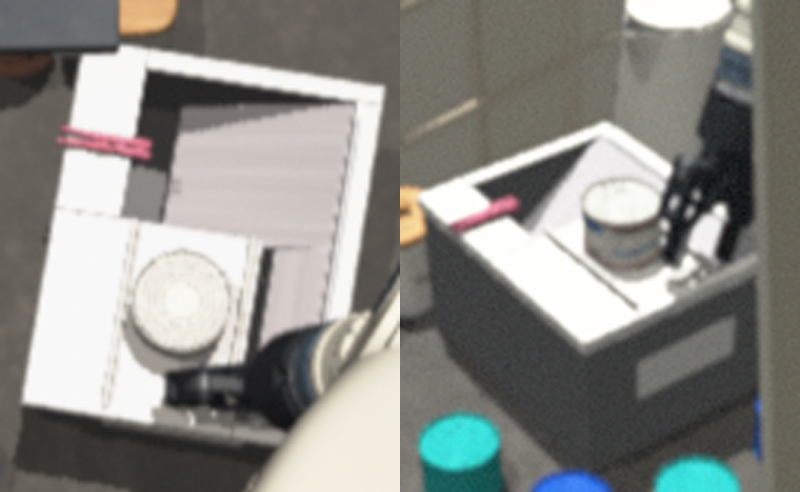

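```bash
python3 - <<'E'
from h import *
for x,(u,v) in ((2,(165,222)),(118,(182,106))):
    u=285+u/3.077;v=120+v/3.077
    for a in np.arange(.4,1.05,.1):
        P=[*(M@[x,-95+163*np.cos(a)]+t),168-163*np.sin(a)];print(x,round(a,2),(proj("top",P)-[u,v]).round(1))
s=get_state();T=R.from_euler("xyz",s["eef_rot"]).as_matrix()
for z in (42,-42):
    P=s["position"]+T@[3,13,z];print(cad(P),P[2])
E
```

```text
2 0.4 [-8.6  3.3]
2 0.5 [-5.8  4.7]
2 0.6 [-2.5  6.2]
2 0.7 [1.3 7.6]
2 0.8 [5.5 9. ]
2 0.9 [10.1 10.4]
2 1.0 [15.  11.8]
118 0.4 [-6.7 -4.4]
118 0.5 [-4.  -2.5]
118 0.6 [-0.8 -0.7]
118 0.7 [2.9 1.1]
118 0.8 [7.  2.9]
118 0.9 [11.5  4.6]
118 1.0 [16.3  6.2]
[-127.20827087   13.62170148] 182.70750817837379
[-114.13095994  -61.95219526] 148.45009919734406
```

```bash
python3 -m handwheel '{"claw":[0.9,0.9,0.9,0.9,0.9,0.9,0.9,0.9],"delta_pos":[[0,2.3,-1],[5,2,-1.8],[11,1.5,-2.7],[17,1.1,-3.7],[23,0.7,-4.6],[29,0.3,-5.6],[35,-0.1,-6.5],[35,-0.1,-6.5]],"delta_rot":[[0,0,0],[0,0,0],[0,0,0],[0,0,0],[0,0,0],[0,0,0],[0,0,0],[0,0,0]]}';python3 snap.py 4
```

```text
time: 4.82
position: [497.2, -78.8, 175.2]
eef_rot: [-1.149, -0.002, 0.0]
force: [1.5, 5.2, 6.7]
grip_width: 0.898
[497.2 -78.8 175.2] [1.5 5.2 6.7] 4.8167
```

View pics/s4.png

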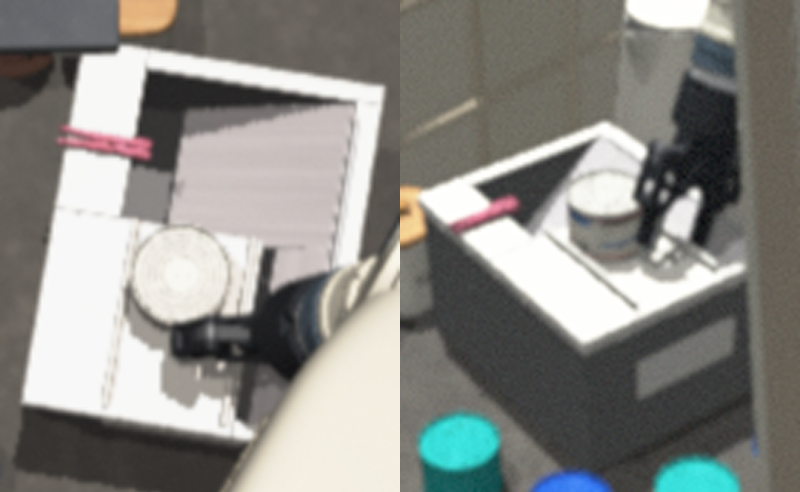

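```bash
python3 -m handwheel '{"claw":[0.9,0.9,0.9,0.9,0.9,0.9,0.9,0.9],"delta_pos":[[6,-0.4,-1],[12,-0.8,-1.9],[18,-1.2,-2.8],[24,-1.7,-3.8],[30,-2.1,-4.7],[36,-2.5,-5.7],[42,-2.9,-6.6],[42,-2.9,-6.6]],"delta_rot":[[0,0,0],[0,0,0],[0,0,0],[0,0,0],[0,0,0],[0,0,0],[0,0,0],[0,0,0]]}';python3 snap.py 5
```

```text
time: 5.58
position: [539.8, -85.2, 175.6]
eef_rot: [-1.147, -0.003, 0.0]
force: [2.1, 5.3, 6.3]
grip_width: 0.903
[539.8 -85.2 175.6] [2.1 5.3 6.3] 5.5833
```

View pics/s5.png

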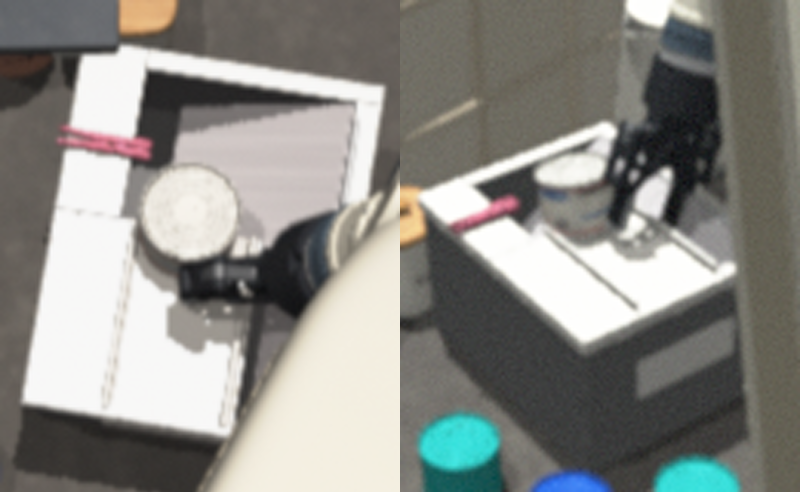

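```bash
python3 -m handwheel '{"claw":[0.9,0.9,0.9,0.9,0.9,0.9,0.9,0.9],"delta_pos":[[6,-0.4,-1],[12,-0.8,-1.9],[18,-1.2,-2.8],[24,-1.7,-3.8],[30,-2.1,-4.7],[36,-2.5,-5.7],[36,-2.5,-5.7],[36,-2.5,-5.7]],"delta_rot":[[0,0,0],[0,0,0],[0,0,0],[0,0,0],[0,0,0],[0,0,0],[0,0,0],[0,0,0]]}';python3 snap.py 6
```

```text
time: 6.35
position: [576.8, -91.0, 176.1]
eef_rot: [-1.146, -0.005, 0.001]
force: [2.0, 4.5, 5.6]
grip_width: 0.899
[576.8 -91.  176.1] [2.  4.5 5.6] 6.35
```

View pics/s6.png

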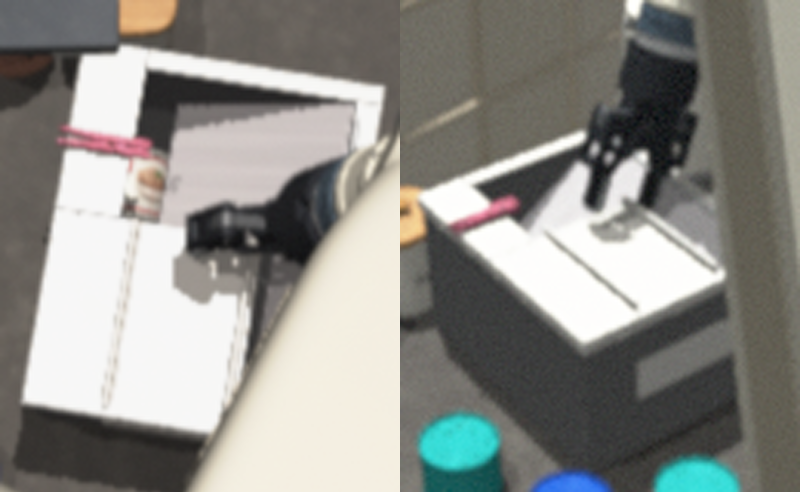

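```bash
python3 -m handwheel '{"claw":[0.9,0.9,0.9,0.9,0.9,0.9,0.9,0.9],"delta_pos":[[0,0,0],[0,0,0],[0,-4,2],[0,-9,4],[0,-14,6],[0,-20,9],[0,-27,12],[0,-36,16]],"delta_rot":[[0,0,0],[0,0,0],[0,0,0],[0,0,0],[0,0,0],[0,0,0],[0,0,0],[0,0,0]]}';python3 snap.py 7
```

```text
time: 7.12
position: [576.3, -91.5, 215.9]
eef_rot: [-1.146, -0.005, 0.001]
force: [0.1, -0.6, -0.5]
grip_width: 0.898
[576.3 -91.5 215.9] [ 0.1 -0.6 -0.5] 7.1167
```

View pics/s7.png

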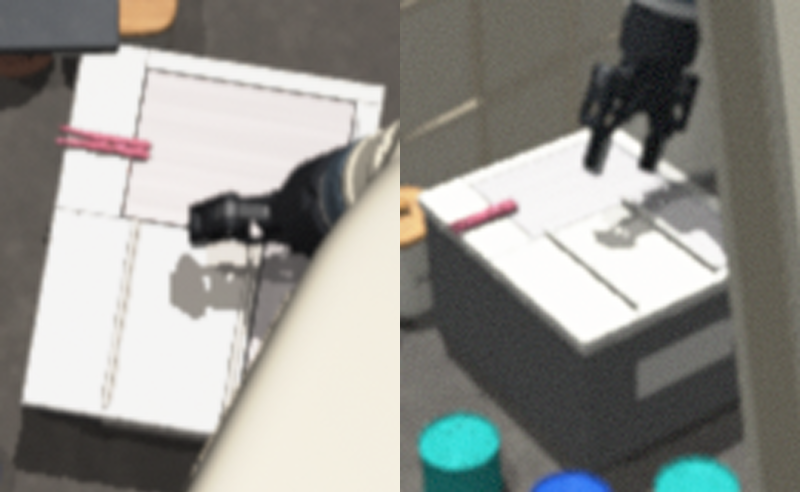

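Flap is shut flush and the tin is inside. I'll take the hand further up and check the full view.

```bash
python3 -m handwheel '{"claw":[0.9,0.9,0.9,0.9,0.9,0.9,0.9,0.9],"delta_pos":[[0,-15,7],[0,-35,12],[-15,-55,15],[-35,-75,15],[-55,-95,10],[-75,-105,5],[-75,-105,5],[-75,-105,5]],"delta_rot":[[0,0,0],[0,0,0],[0,0,0],[0,0,0],[0,0,0],[0,0,0],[0,0,0],[0,0,0]]}'
python3 -m handwheel '{"claw":[0.9,0.9,0.9,0.9],"delta_pos":[[0,0,0],[0,0,0],[0,0,0],[0,0,0]],"delta_rot":[[0,0,0],[0,0,0],[0,0,0],[0,0,0]]}'
python3 - <<'E'
from h import *
import cv2
a=camera("top")[:,:,::-1];b=cv2.imread("pics/top0.png");cv2.imwrite("pics/top9.png",a)
d=cv2.absdiff(a,b).max(2)>60
print([ (n,int(d[y0:y1,x0:x1].sum())) for n,(x0,y0,x1,y1) in dict(peg=(300,155,338,178),mug=(150,185,200,235),timer=(185,250,218,282),tape=(445,195,492,242),keys=(200,280,243,326),scis=(463,225,515,300),driver=(385,290,466,312)).items()])
cv2.imwrite("pics/scene9.png",camera("scene")[:,:,::-1])
E
```

```text
time: 7.88
position: [500.9, -131.0, 315.0]
eef_rot: [-1.148, -0.009, -0.001]
force: [1.8, 0.1, -0.7]
grip_width: 0.903
time: 8.22
position: [501.2, -130.7, 314.5]
eef_rot: [-1.147, -0.008, -0.0]
force: [0.7, 0.7, 0.7]
grip_width: 0.903
[('peg', 0), ('mug', 0), ('timer', 0), ('tape', 1996), ('keys', 0), ('scis', 2115), ('driver', 1721)]
```

View pics/top9.png

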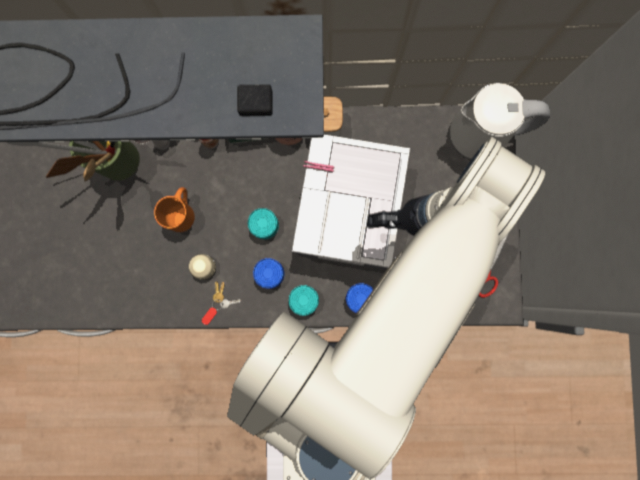

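View pics/scene9.png

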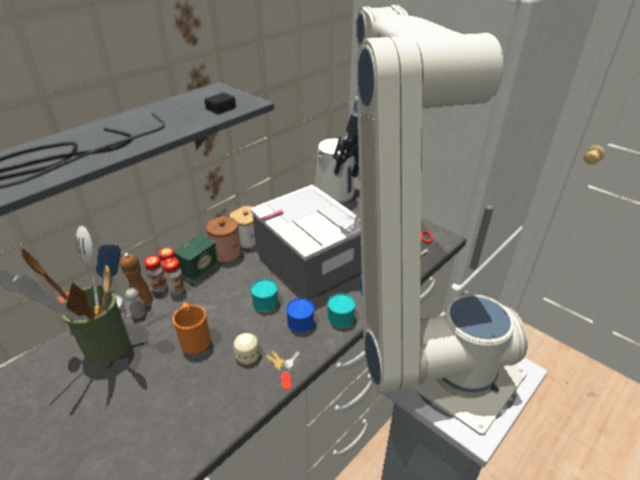

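```bash
python3 -c "
from station import *
print(job_done())"
```

```text
the job is handed in; nothing more can be done
None
```

The tin is in the caddy and the flap has sprung shut over it; I handed the job in at about 8.3 s of the 43 s allowed.

**How it was done:** I tilted the hand about 0.42 rad. The lower finger pressed the tongue and held the flap at about 0.65 rad by image measurement. The upper finger then pushed the tin along the ledge and over its edge. The pictures show the flap still held open as the tin dropped in, with about 6 N upward on the tool.

**Last checks:**
- **Tin:** it was seen lying inside at the left before the flap closed. With the flap shut it can't be seen, so I could not confirm directly that it is at rest.
- **Flap:** it looks flush with the lid again.
- **Hand:** it is clear of everything, with under 2 N on the wrist, which is noise level.
- **Other things:** the peg, mug, timer and keys show no change from the first picture. The tape, scissors and screwdriver were mostly hidden by the arm in the final view, so that comparison says nothing about them. The arm never went low near them.

The two cameras disagreed by about 5–7 mm on where the tin stood. I relied on the top view, which agreed with the rails.

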